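Turn the bracket and slide it to the gauging notch

TASK

The bent bracket's first face has been gauged: lift the bracket out of its nest on the slide's carriage, turn it a quarter turn so that its upright leg stands on the side towards the dial gauge, and seat it fully down in the nest again. Then take the carriage by its knob and slide it along the rail until its spring ball clicks into the notch of the gauging station, without forcing it on past the notch, so that the leg pushes the gauge's plunger in. Finish holding: keep the knob gripped with the ball in the notch, and leave the tools lying round the slide alone.

Things in the scene. Friction and masses are not known exactly. Their poses are not given: they have to be found in the camera images.
- slide_base: Fixed steel slide on the desk: plate 64 x 340 x 10 mm with a rail bar along its y axis (top 22 mm up) and a stop 30 mm high at each end. Origin: centre of the underside, on the desk; z up. Its +y axis is the direction in which the carriage slides from the loading end to the dial gauge; its -x side faces the robot, within 0.3 rad.
- travel (a joint): Travel of the aluminium carriage (64 x 128 mm, top 34 mm above the desk) along the slide's +y axis, m; 0 = loading end, where it starts, up to 0.20. Friction about 1.2 N.
- knob (a point): Black upright round post on the carriage, 16 mm diameter, 44 mm tall, with a 24 mm collar on its lowest 5 mm; it is the carriage's handle. This point: its foot on the axis, 34 mm above the desk, 70 mm behind the nest's centre (towards -y of the slide); its top is 78 mm above the desk.
- carriage: The aluminium carriage with its knob, nest and ball. Origin on the rail's axis at desk level, midway along the carriage (level with the ball); axes as the slide's.
- nest (a point): Centre of the floor of the square nest on the carriage, 34 mm above the desk; inside 43 x 43 mm at the floor, walls 7 mm thick and 7.5 mm high whose upper 5.5 mm slope outwards as a lead-in, 4 mm wide. Axes as the slide's: +y towards the dial gauge.
- bracket: Loose steel bent bracket (0.16 to 0.26 kg): square foot 40 x 40 x 8 mm and an upright leg 40 mm wide (along its x), 8 mm thick, rising to 45 mm, along the foot's +y edge. Origin: centre of the foot's underside; z up. It starts in the nest with its leg towards the robot (its +y along the slide's -x); it has to end with its +y along the slide's +y. In the nest the leg's top is 79 mm above the desk.
- leg_face (a point): Centre of the outer face of the bracket's leg: 20 mm from the bracket's origin along its +y, 28 mm up.
- station: Fixed gauging station: steel foot 50 x 170 x 20 mm on the slide's robot side, carrying the notched strip (top 34 mm up) and a post (top 82 mm) with a 40 mm dial gauge that hangs over the rail, face up, top 71 mm above the desk, 108 mm beyond the notch. Axes as the slide's; origin on the rail's axis at desk level, level with the notch. Its place along the rail differs from start to start.
- notch (a point): The notch in the strip, 27 mm above the desk and 32 mm from the rail's axis on the robot side: a gap 7 mm long that the ball drops into. The strip before it is a slope (20 mm) and a flat (17 mm), on which the ball adds up to about 1.5 N; leaving the notch takes about 4 N more than sliding. Axes as the slide's.
- ball_seat (a point): Middle of the spring ball (10 mm) in the robot-side flank of the carriage, 36 mm ahead of the knob and 34 mm behind the nest's centre along the slide. It is in the notch when it is level with point notch along the slide's y.
- plunger_in (a joint): How far the dial gauge's plunger is pushed in, m (0 free, up to 0.016); its spring gives 0.6 to 0.9 N. The tip touches the leg's face when the carriage is about 5 mm short of the notch, 28 mm above the nest's floor.
- plunger_tip (a point): Tip of the dial gauge's plunger, 62 mm above the desk over the rail's axis; it points to -y of the slide, towards the carriage.
- plug_gauge: Bystander, leave alone: plug gauge lying on the desk, 15 x 105 x 16 mm. Origin: centre of its underside.
- ring_gauge: Bystander, leave alone: knurled steel ring, 54 mm diameter, 18 mm high, lying flat. Origin: centre of its underside.
- micrometer: Bystander, leave alone: micrometer lying flat, 46 x 140 x 14 mm. Origin: centre of its underside.
- oil_pot: Bystander, leave alone: small round tin with a lid, 51 mm diameter, 36 mm high. Origin: centre of its underside.
- screwdriver: Bystander, leave alone: small screwdriver lying, 11 x 143 x 11 mm. Origin: centre of its underside.
- mug: Bystander, leave alone: dark mug, 82 mm across, 107 mm high. Origin: centre of its underside.
Things that resemble listed ones, but are neither listed nor needed, are in the scene too. Leave any turquoise look-alike of the station alone.

How it is judged:
By the outcome, as a careful person would: the job done as asked, in the order asked, and still so for the second after the job is handed in, while the arm keeps its last pose, push and grip.
It also fails if it takes over 72 s, if anything falls off the work surface, if the arm or the gripper's body presses on something with over 40 N, if the wrist force passes 120 N, or if a joint passes its speed limit or range.

ROBOT

A 6-joint arm with a two-finger parallel gripper is mounted at the origin on the work surface; the furniture and walls round the work are solid. World frame = base frame: x ahead of the robot, y to its left, z up, the work surface at z = 0. Lengths are in mm, angles in rad, forces in N, time in s.
With the tool pointing down it reaches from about 275 to 825 mm from the base axis. Payload 5.2 kg.
Tool frame: the origin (TCP) lies midway between the tips of the shut fingers; the grasp point (between the pads) lies env.grip_point_offset behind it (env.grip_point_offset is the distance from the TCP to the grasp point, in mm); z points along the fingers, y is the direction in which the jaws open and shut (so a half turn about z gives the same grasp; the last joint's range is limited). The gripper opens to 93 mm and grips with 3 to 60 N. Pads are 15 mm wide; open, the fingers measure 128 mm over their backs; the gripper's body (75 mm by 188 mm) begins 65 mm behind the grasp point.
Start: joints at [-1.474, 0.259, 1.535, -0, 1.348, -0.203], TCP at [162.452, -525.466, 218.653] pointing down, gripper open.
Joint ranges: [-3.14, 3.14], [-0.91, 2.08], [0.19, 2.58], [-1.22, 4.36], [0.22, 2.71], [-3.12, 3.12]. Speed limits (rad/s): [2.57, 2.57, 3.14, 3.14, 3.14, 3.14].

INTERFACE

Orientations are given as [roll, pitch, yaw] about the fixed x, y, z axes, in that order (R = Rz(yaw) Ry(pitch) Rx(roll)).
In Python, from plant import env, snapshot, get_calibration gives the robot as it stands. Calls block until the motion is done:
- env.move_ptp(position, orientation): joint-space move of the TCP to a pose.
- env.movel(position, rot=None, vel=150, stop_force=None): straight line of the TCP; rot=None keeps the orientation; vel is the mean speed in mm/s. With stop_force (N) it stops when the force on the tool has changed by that much, and returns True; else False.
- env.set_joints(angles): joint-space move.
- env.gripper_to(opening, grip_force=None): finger opening in mm; grip_force is the grip in N (None keeps the last); returns when the fingers have stopped.
- env.hold(seconds).
- env.ik(position, orientation): joint angles nearest the present ones, or None.
- env.read_state(): the state.
- snapshot(name): name is "scene" or "top"; returns (picture, depth): 420x560x3 uint8, red, green, blue; 420x560 float32, mm along the optical axis (not along the pixel's ray), 0 where there is no reading.
- get_calibration(name): a dict with "fov_y" (degrees; the focal length in pixels is half the picture's height over the tangent of half this angle, whatever the lens; pixels are square), "cx", "cy" (the principal point, pixels), "eye" and "attitude" of the camera in the world. Camera axes: x right, y down, z forward; pixel columns grow to the right and rows downward; lengths in mm; the calibration is good to about 2 mm. A picture is of the moment at which its call begins. get_calibration takes no time and is no camera call.
A pose or a line that the arm cannot do raises env.Unreachable and nothing moves.
- env.finish_job(): hands the job in, once; it reports no verdict.
The state is a dict: "time": time; "qpos": joint angles; "joint_velocities": joint speeds; "effort": joint torques, N m; "tcp_pos": TCP position; "tcp_rot": TCP orientation; "ft_force": force on the tool from outside, world axes, zero at the start; "ft_torque": the same for the moment, N m; "opening": finger opening in mm.
Only numpy, scipy, OpenCV 4.12 (cv2) and the standard library are available. Lean on these libraries where they do the work, as an engineer would, in place of code of your own. Each camera call takes 0.05 s, during which the arm holds its last target.

## Working session

There is one attempt and no reset: what is moved stays moved. The work goes in short steps, each a Python script; the robot and the scene stay as the last script left them, time stands still between calls to the robot, and variables do not carry over. Pictures are saved under pics/ and viewed, and the job is handed in when it is done.

```bash
ls; mkdir -p pics
python3 - <<'E'
from plant import env, snapshot, get_calibration
import cv2, numpy as np
for n in ("scene","top"):
    p,d=snapshot(n); c=get_calibration(n); print(n,c)
    cv2.imwrite(f"pics/{n}0.png",p[:,:,::-1]); np.save(f"{n}0.npy",d); print((d>0).mean())
print(env.read_state(), env.grip_point_offset)
E
```

```text
pics
scene {'fov_y': 46.05234382347245, 'cx': 276.2137616849856, 'cy': 212.30520797159056, 'eye': array([ 16.57963129, 522.09589187, 825.58712479]), 'attitude': array([-2.33273395, -0.00588215, -2.39679582])}
0.9958503401360544
top {'fov_y': 56.718714975854915, 'cx': 280.7379380059978, 'cy': 214.05157829004085, 'eye': array([424.06147915, -46.37763777, 971.70148784]), 'attitude': array([-3.04238359, -0.00444995, -1.59791988])}
0.9961139455782313
{'time': 0.1, 'qpos': array([-1.47378673e+00,  2.59278214e-01,  1.53594073e+00,  1.49703283e-05,
        1.34800385e+00, -2.02794081e-01]), 'joint_velocities': array([-0.000927  , -0.00227327, -0.00028407,  0.00066995, -0.00111279,
       -0.00062324]), 'effort': array([ 1.91965970e-03, -4.38213587e+01, -2.84643012e+01,  7.20806513e-02,
        3.62600537e-02, -5.80058463e-05]), 'tcp_pos': array([ 162.41653198, -524.97253265,  217.9096939 ]), 'tcp_rot': array([-3.13999885e+00, -3.42618258e-04,  2.99800090e-01]), 'ft_force': array([ 1.35256141, -0.18433833, -0.89862481]), 'ft_torque': array([-0.01106328, -0.02964338, -0.00692277]), 'opening': 92.9880618593945} 18.8
```

View pics/scene0.png

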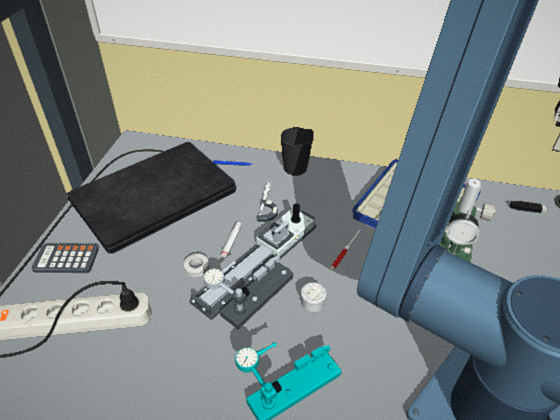

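View pics/top0.png

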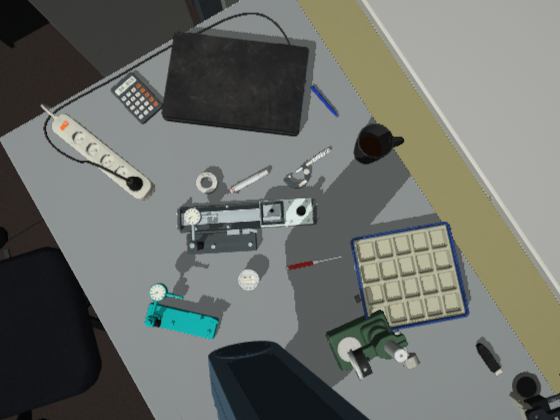

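Scene picture: slide running from the knob at (297,215) to the gauge at (213,277). The turquoise look-alike is at (290,385). Top picture: slide with knob (302,211), bracket (271,211), gauge (192,216) and grey station (222,241). The turquoise look-alike is at (182,320). I'll zoom in next.

```bash
cat > h.py <<'E'
import numpy as np, cv2
from scipy.spatial.transform import Rotation as R
from plant import env, snapshot, get_calibration
def cam(n):
    c=get_calibration(n); f=210/np.tan(np.radians(c['fov_y'])/2)
    return c,f,R.from_euler('xyz',c['attitude']).as_matrix()
def plane(n,u,v,z):
    c,f,M=cam(n); d=M@np.array([(u-c['cx'])/f,(v-c['cy'])/f,1]); e=np.array(c['eye'])
    return e+d*(z-e[2])/d[2]
def bydepth(n,D,u,v):
    c,f,M=cam(n); z=D[int(round(v)),int(round(u))]
    return np.array(c['eye'])+M@np.array([(u-c['cx'])/f*z,(v-c['cy'])/f*z,z])
def proj(n,p):
    c,f,M=cam(n); q=M.T@(np.array(p)-np.array(c['eye'])); return np.array([c['cx']+f*q[0]/q[2],c['cy']+f*q[1]/q[2]])
def cloud(n,D):
    c,f,M=cam(n); v,u=np.mgrid[0:420,0:560]
    P=np.stack([(u-c['cx'])/f*D,(v-c['cy'])/f*D,D],-1); return P@M.T+np.array(c['eye'])
E
python3 - <<'E'
from h import *
t=cv2.imread('pics/top0.png'); s=cv2.imread('pics/scene0.png')
cv2.imwrite('pics/topc.png',cv2.resize(t[190:265,165:330],None,fx=4.8,fy=4.8,interpolation=cv2.INTER_CUBIC))
cv2.imwrite('pics/scenec.png',cv2.resize(s[190:330,185:325],None,fx=4.2,fy=4.2,interpolation=cv2.INTER_CUBIC))
D=np.load('top0.npy')
C=cloud('top',D)
for u,v in [(302,211),(271,211),(192,216),(222,241),(240,260)]: print(u,v,C[v,u].round(1), plane('top',u,v,0).round(1))
E
```

```text
302 211 [ 518.6 -102.1   78.3] [ 526.9 -106.9    0. ]
271 211 [524.6 -29.8  40.9] [529.  -29.1   0. ]
192 216 [514.7 153.8  69.1] [521.7 169.1   0. ]
222 241 [456.5  92.   18.9] [457.1  94.8   0. ]
240 260 [408.8  50.9  -1.2] [408.9  50.8   0. ]
```

View pics/topc.png

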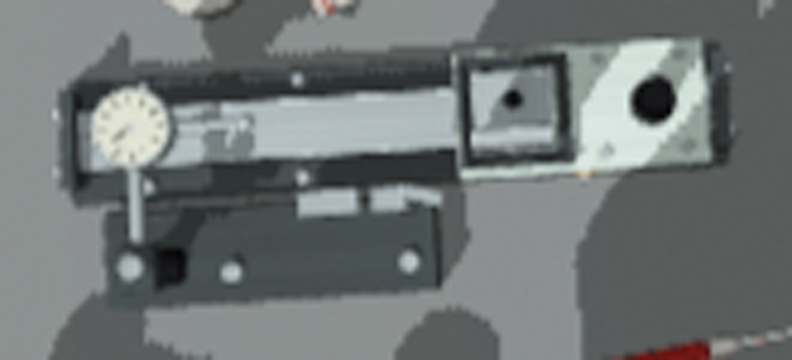

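View pics/scenec.png

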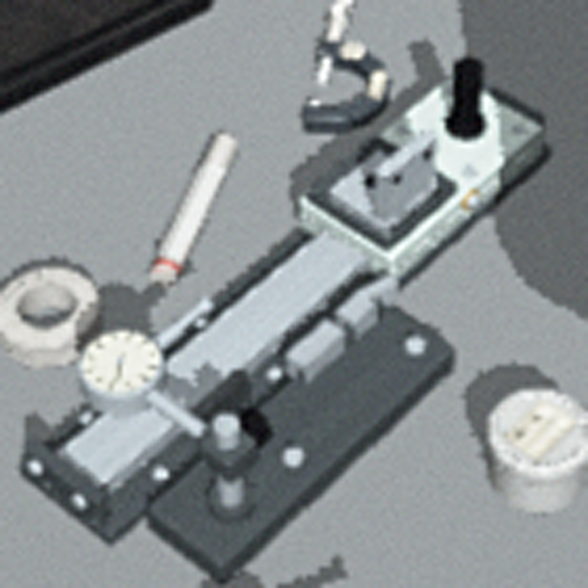

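Run:
```python
from h import *
D=np.load('top0.npy'); C=cloud('top',D); im=cv2.imread('pics/top0.png')
def comp(m,seed):
    n,l=cv2.connectedComponents(m.astype(np.uint8)); return l==l[seed[1],seed[0]]
roi=np.zeros((420,560),bool); roi[190:265,165:325]=1
# carriage: height 30..38 around; use height>28 region right of u=255
m=roi&(C[...,2]>28); m[:,:255]=0
m=comp(m,(290,205)); 
def rect(m,z,n='top'):
    ys,xs=np.nonzero(m); P=np.array([plane(n,x,y,z)[:2] for x,y in zip(xs,ys)],np.float32)
    r=cv2.minAreaRect(P); return r,P.mean(0)
print('carr',rect(m,34),m.sum())
k=roi&(im.max(2)<60)&(C[...,2]>65); k[:,:290]=0
print('knob',rect(k,78),k.sum())
g=roi&(C[...,2]>60); g[:,215:]=0
hsv=cv2.cvtColor(im,cv2.COLOR_BGR2HSV)
g2=g&(im.min(2)>140); g2[230:]=0
print('gauge',rect(g2,71),g2.sum())
b=roi&(C[...,2]>4); 
# base axis: plate mid line by columns u 205..250
l=roi&(C[...,2]>60)&(C[...,2]<90); l[:,:257]=0;l[:,290:]=0
print('leg',rect(l,79),l.sum())
# edge lines in world: rail bar bright
ms=[]
for u in range(212,250):
    col=im[190:235,u].astype(int).mean(1); ys=np.nonzero((col>150)&(np.arange(190,235)<222)&(np.arange(190,235)>200))[0]+190
    ms.append((ys.min(),ys.max(),*plane('top',u,ys.mean(),22)[:2]))
ms=np.array(ms); p=np.polyfit(ms[:,3],ms[:,2],1); print('rail x=',p, 'angle',-np.arctan(p[0]))
print(plane('top',240.4,231.7,34))
cv2.imwrite('pics/d.png',cv2.resize(im[190:225,255:325],None,fx=11,fy=11,interpolation=cv2.INTER_NEAREST))
s=cv2.imread('pics/scene0.png');cv2.imwrite('pics/e.png',cv2.resize(s[200:265,245:325],None,fx=9,fy=9,interpolation=cv2.INTER_CUBIC))
```

```text
carr (((519.1616821289062, -64.60423278808594), (67.59539794921875, 127.38196563720703), 2.0880603790283203), array([520.6943 , -64.49743], dtype=float32)) 1389
knob (((522.2032470703125, -99.87654113769531), (14.727683067321777, 14.803009986877441), 43.111812591552734), array([522.1999 , -99.87758], dtype=float32)) 42
gauge (((515.3850708007812, 139.4027099609375), (46.23197555541992, 67.15238952636719), 25.330490112304688), array([512.6608 , 149.90877], dtype=float32)) 254
leg (((501.9317321777344, -30.023698806762695), (36.859745025634766, 9.244171142578125), 88.46947479248047), array([502.96075, -29.61715], dtype=float32)) 68
rail x= [1.78891831e-02 5.16867652e+02] angle -0.017887275183800934
[477.11293307  45.26765457  34.        ]
```

View pics/d.png

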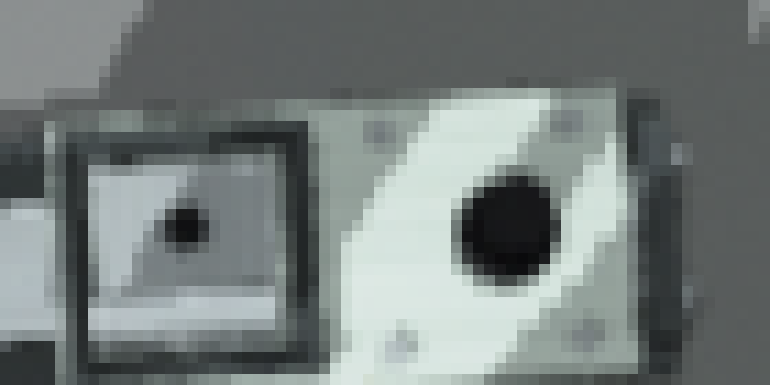

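View pics/e.png

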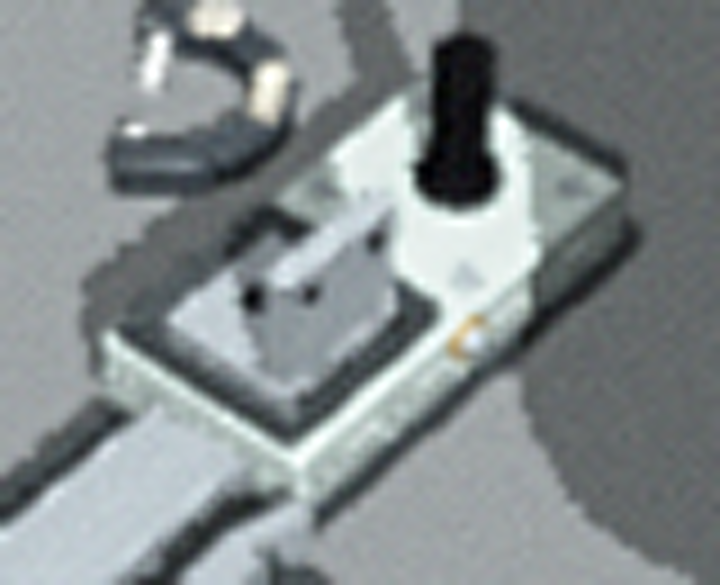

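Run:
```python
from h import *
im=cv2.imread('pics/top0.png'); g=cv2.GaussianBlur(cv2.cvtColor(im,cv2.COLOR_BGR2GRAY),(0,0),0.8).astype(float)
gy=np.gradient(g,axis=0); gx=np.gradient(g,axis=1)
def line(name,p0,p1,z,w=3,n=40,sign=0):
    # crop coords of topc -> px
    p0=np.array([165,190])+np.array(p0)/4.8-0.4; p1=np.array([165,190])+np.array(p1)/4.8-0.4
    d=(p1-p0)/np.linalg.norm(p1-p0); nn=np.array([-d[1],d[0]]); out=[]
    t=np.arange(-w,w+.01,.1)
    for a in np.linspace(0,1,n):
        c=p0+a*(p1-p0); q=c+t[:,None]*nn
        v=cv2.remap(g.astype(np.float32),q[:,0].astype(np.float32)[None],q[:,1].astype(np.float32)[None],cv2.INTER_CUBIC)[0]
        gr=np.gradient(v); gr=gr*sign if sign else abs(gr); i=gr.argmax(); wgt=np.clip(gr[max(0,i-6):i+7],0,None); tt=(wgt*t[max(0,i-6):i+7]).sum()/wgt.sum()
        if gr[i]>0.4: out.append(plane('top',*(c+tt*nn),z)[:2])
    P=np.array(out,np.float32); vx,vy,x0,y0=cv2.fitLine(P,cv2.DIST_HUBER,0,.01,.01).ravel()
    r=(P-[x0,y0])@np.array([-vy,vx]); 
    if abs(vy)>abs(vx): print(name,len(P),'yaw',round(float(np.arctan(-vx/vy)),4),'x at y0:',round(float(x0-vx/vy*y0),2),'x(-65)',round(float(x0+vx/vy*(-65-y0)),2),'rms',r.std().round(2))
    else: print(name,len(P),'yaw',round(float(np.arctan(vy/vx)),4),'y at x520:',round(float(y0+vy/vx*(520-x0)),2),'rms',r.std().round(2))
line('plate top',(170,75),(440,57),10)
line('plate bot',(90,202),(290,192),10)
line('rail top',(250,103),(445,90),22)
line('rail bot',(250,162),(445,150),22)
line('carr top',(465,48),(700,37),34)
line('carr bot',(470,180),(700,166),34)
line('carr L',(453,62),(459,172),34)
line('carr R',(703,50),(711,160),34)
line('nest in L',(470,75),(474,150),41)
line('nest in R',(562,70),(568,140),41)
line('foot bot',(120,302),(430,287),20)
line('foot R',(440,200),(440,280),20)
line('stripend notch L',(357,192),(359,212),34,w=2)
line('strip notch R',(369,192),(371,210),34,w=2)
line('strip left end',(297,195),(299,215),34,w=2)
```

```text
plate top 40 yaw 0.052 x at y0: 559.49 x(-65) 562.87 rms 2.82
plate bot 39 yaw 0.0489 x at y0: 489.69 x(-65) 492.87 rms 3.04
rail top 40 yaw 0.0418 x at y0: 535.37 x(-65) 538.09 rms 0.68
rail bot 40 yaw 0.041 x at y0: 505.24 x(-65) 507.9 rms 0.6
carr top 40 yaw 0.079 x at y0: 546.81 x(-65) 551.95 rms 2.41
carr bot 40 yaw -0.0077 x at y0: 493.66 x(-65) 493.16 rms 1.6
carr L 40 yaw -0.0278 y at x520: -2.87 rms 3.37
carr R 40 yaw 0.049 y at x520: -128.85 rms 0.64
nest in L 40 yaw -0.0189 y at x520: -10.11 rms 1.85
nest in R 40 yaw 0.0566 y at x520: -60.32 rms 3.5
foot bot 40 yaw 0.038 x at y0: 432.89 x(-65) 435.36 rms 2.83
foot R 40 yaw 0.0207 y at x520: 8.12 rms 1.39
stripend notch L 40 yaw -0.0014 y at x520: 48.57 rms 0.17
strip notch R 40 yaw 0.0035 y at x520: 41.71 rms 0.17
strip left end 40 yaw 0.0346 y at x520: 79.69 rms 0.7
```

Run:
```python
from h import *
D=np.load('scene0.npy'); C=cloud('scene',D); im=cv2.imread('pics/scene0.png')
k=np.zeros((420,560),bool); k[200:225,288:306]=1; k&=(im.max(2)<50)
ys,xs=np.nonzero(k); print(xs.min(),xs.max(),ys.min(),ys.max())
print('knob cloud z>72', C[k&(C[...,2]>74)].mean(0), (k&(C[...,2]>74)).sum())
for z in (78,34): print(proj('scene',[523,-99.7,z]),proj('top',[523,-99.7,z]))
# leg top corners: project hypothesized
y=0.0415; X=np.array([np.cos(y),np.sin(y),0]);Y=np.array([-np.sin(y),np.cos(y),0])
nest=np.array([521.5,-30.3,0])
vis=im.copy(); vt=cv2.imread('pics/top0.png')
big=cv2.resize(im[200:265,235:325],None,fx=8,fy=8,interpolation=cv2.INTER_CUBIC); bt=cv2.resize(vt[190:245,225:325],None,fx=8,fy=8,interpolation=cv2.INTER_CUBIC)
def dr(p,col):
    a=(proj('scene',p)-[235,200]+.5)*8; cv2.circle(big,tuple(int(i) for i in a),3,col,-1)
    a=(proj('top',p)-[225,190]+.5)*8; cv2.circle(bt,tuple(int(i) for i in a),3,col,-1)
for a in(-20,-12):
  for b in(-20,20): dr(nest+a*X+b*Y+[0,0,79],(0,0,255))
for a in(-32,32):
  for b in(-98,30): dr(nest+a*X+b*Y+[0,0,34],(0,255,0))
kn=nest-70*Y
for t in np.linspace(0,6.28,12): dr(kn+8*np.cos(t)*X+8*np.sin(t)*Y+[0,0,78],(255,0,255))
s_n=nest+(-34)*Y+110.9*Y-32*X
for b in (-3.5,3.5): dr(s_n+b*Y+[0,0,34],(0,165,255))
cv2.imwrite('pics/ov_s.png',big);cv2.imwrite('pics/ov_t.png',bt)
```

```text
291 299 204 222
knob cloud z>72 [495.53896968 -64.76735937 121.62922293] 34
[296.39315314 207.12992942] [300.91215544 209.15727311]
[295.73509854 221.24155538] [299.89495784 211.18193468]
```

View pics/ov_s.png

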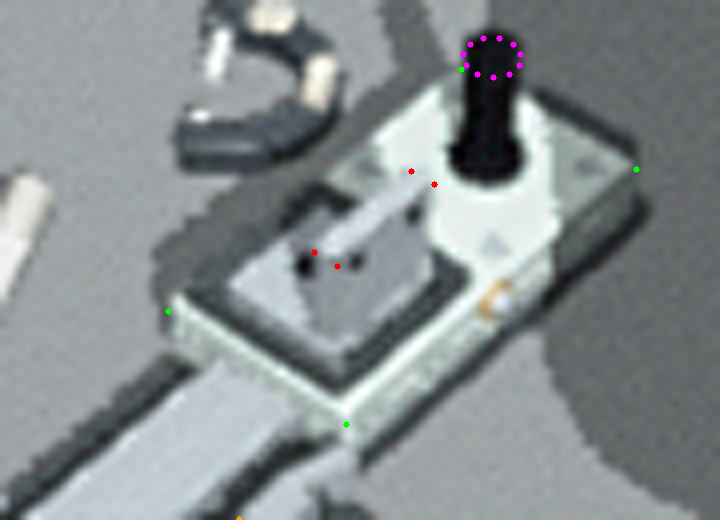

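View pics/ov_t.png

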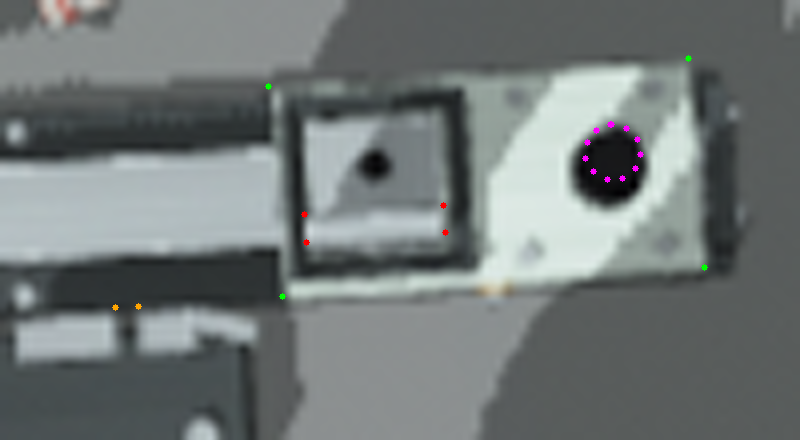

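Candidates:
- **Station:** grey at top (222,241), or turquoise look-alike at (182,320). I choose the grey one, which stands beside the rail.
- **Bracket:** only the one in the nest, at (271,211).
- **Knob:** black post at (302,211). The black mug at (375,145) and the black items at bottom right are not it.

The overlay crops confirm the choice: leg towards the robot, knob 70 mm behind the nest, notch about 111 mm of travel away.

```bash
cat >> h.py <<'E'
yaw=0.0415; X=np.array([np.cos(yaw),np.sin(yaw),0]);Y=np.array([-np.sin(yaw),np.cos(yaw),0])
nest=np.array([521.5,-30.5,0])
def st(tag=''):
    s=env.read_state(); print(tag,'t',round(s['time'],2),'tcp',s['tcp_pos'].round(1),'rot',s['tcp_rot'].round(3),'F',s['ft_force'].round(1),'T',s['ft_torque'].round(2),'op',round(s['opening'],1)); return s
def shot(n,name,crop=None,f=1):
    p,d=snapshot(n); p=p[:,:,::-1]
    if crop: u0,v0,u1,v1=crop; p=p[v0:v1,u0:u1]
    cv2.imwrite(f'pics/{name}.png',cv2.resize(np.ascontiguousarray(p),None,fx=f,fy=f,interpolation=cv2.INTER_CUBIC)); return d
E
python3 - <<'E'
from h import *
C=cloud('top',np.load('top0.npy')); r=np.hypot(C[...,0],C[...,1]); a=np.arctan2(C[...,1],C[...,0])
m=(r>400)&(r<680)&(a>-1.3)&(a<0.3); print('max height on path',np.nanpercentile(C[...,2][m],99.9), C[...,2][m].max())
L=nest-16*X
q=env.ik([L[0],L[1],200],[np.pi,0,yaw+np.pi/2]); print(q)
env.gripper_to(44,10)
env.move_ptp([L[0],L[1],200],[np.pi,0,yaw+np.pi/2]); st()
env.movel([L[0],L[1],100],vel=150); st()
shot('scene','a1',(235,180,335,270),7); shot('top','a1t',(215,160,335,250),6)
E
```

```text
max height on path 971.7014878433972 971.7014878433972
[-0.28212121  0.19428311  1.66578589  0.          1.28152365 -0.32362121]
 t 3.19 tcp [505.6 -32.  200. ] rot [3.142 0.    1.611] F [-0.3 -0.6  0.2] T [-0.   -0.07  0.03] op 43.9
 t 4.01 tcp [506.1 -31.6 100.6] rot [3.141 0.    1.612] F [0.2 0.4 0.8] T [-0.1  -0.1   0.01] op 44.0
```

View pics/a1.png

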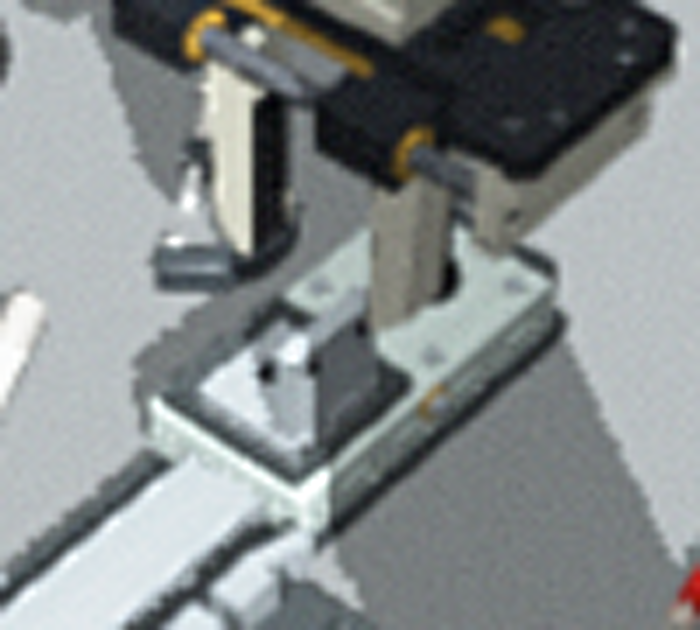

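View pics/a1t.png

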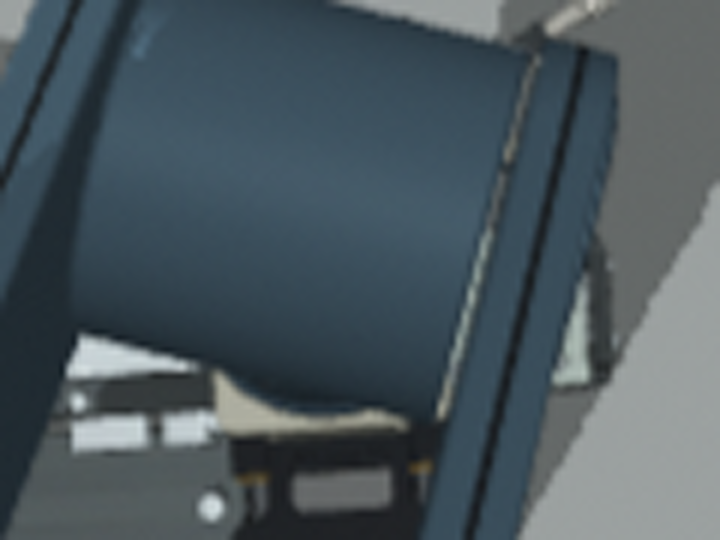

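The scene picture shows the open fingers straddling the leg line, about (265,205) and (293,215) in full-picture pixels, with the bracket undisturbed below. Next I descend and grip.

Run:
```python
from h import *
L=nest-16*X
print(env.movel([L[0],L[1],50],vel=80,stop_force=8)); st()
env.gripper_to(0,4); st('soft')
shot('scene','a2',(235,180,335,270),7)
```

```text
False
 t 4.88 tcp [505.8 -31.2  50.2] rot [3.141 0.    1.612] F [ 0.2  0.2 -0.2] T [ 0.02 -0.11  0.03] op 43.8
soft t 5.54 tcp [505.7 -31.2  50.1] rot [3.141 0.    1.612] F [-0.3  0.1  0.6] T [ 0.04 -0.19  0.01] op 8.3
```

View pics/a2.png

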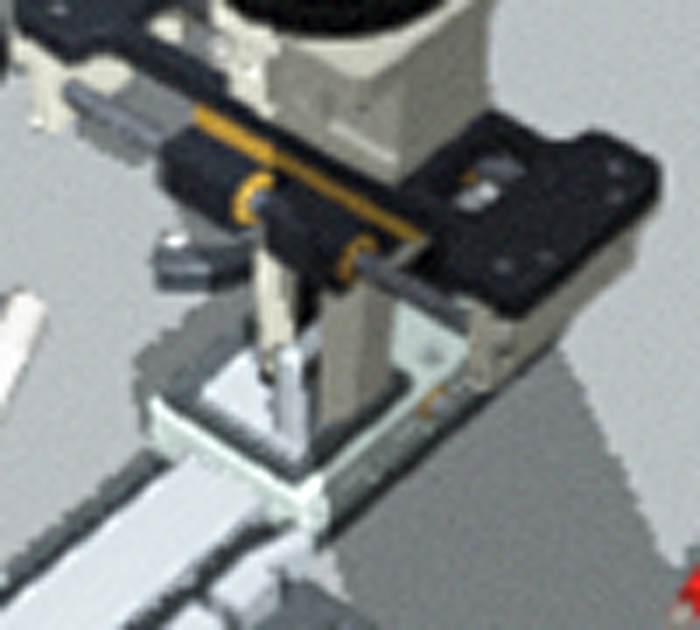

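Run:
```python
from h import *
env.gripper_to(0,35); s=st('firm')
p=s['tcp_pos']
env.movel([p[0],p[1],p[2]+45],vel=80); s=st('lifted')
shot('scene','a3',(235,160,335,250),7)
```

```text
firm t 5.81 tcp [505.8 -31.2  50.2] rot [3.141 0.    1.612] F [0.7 0.3 1.4] T [ 0.06 -0.17  0.03] op 7.9
lifted t 6.53 tcp [505.3 -31.1  94.8] rot [-3.141 -0.     1.612] F [-0.5  0.9 -1.8] T [-0.03 -0.08 -0.05] op 8.1
```

View pics/a3.png

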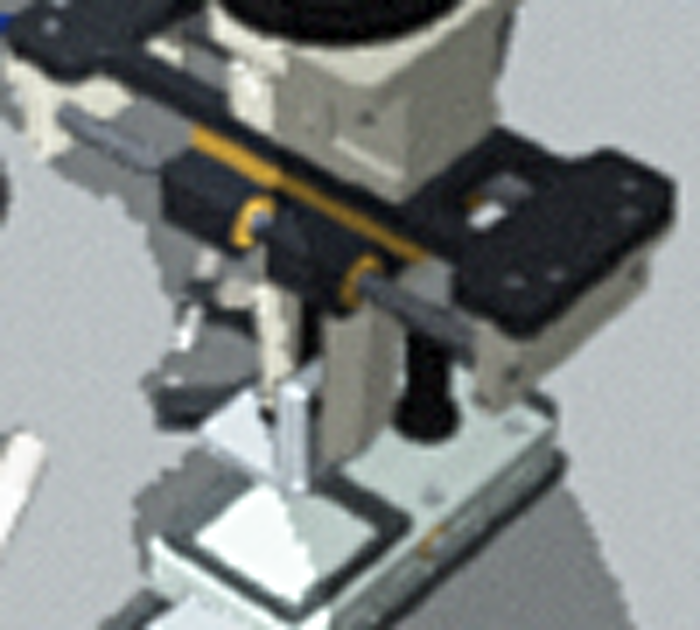

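Run:
```python
from h import *
for (a,b) in [(195,540),(375,535),(290,605)]:
    u,v=235+a/7-.43,160+b/7-.43; p=plane('scene',u,v,34)-nest; print((p@X).round(1),(p@Y).round(1))
p0=env.read_state()['tcp_pos']
T=nest+16*Y
env.movel([T[0],T[1],p0[2]],rot=[np.pi,0,yaw],vel=40); st('turned')
shot('scene','a4',(235,160,335,250),7)
```

```text
24.1 16.6
-17.6 -22.0
-16.6 18.2
turned t 8.29 tcp [520.8 -14.5  94.5] rot [-3.142  0.     0.042] F [ 0.4  0.5 -2.5] T [ 0.03 -0.03 -0.02] op 7.8
```

View pics/a4.png

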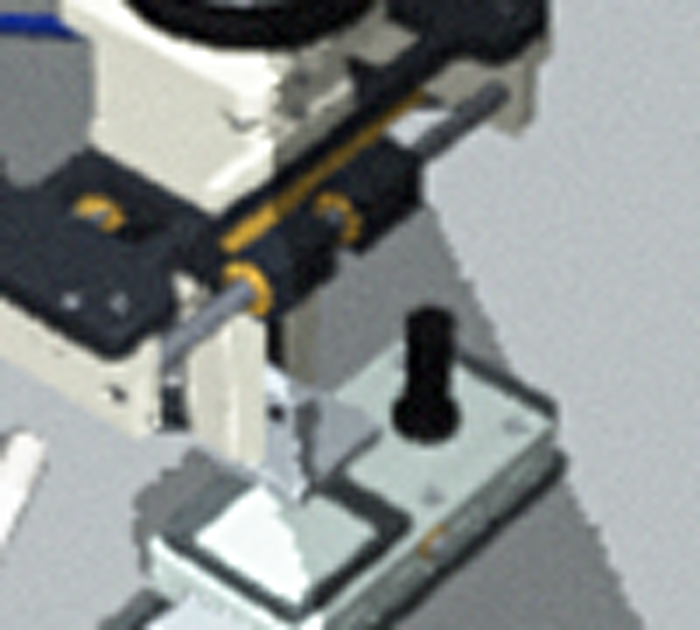

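Run:
```python
from h import *
T=nest+16*Y-0.7*Y+0.3*X
env.movel([T[0],T[1],62],vel=60,stop_force=10); st('pre')
r=env.movel([T[0],T[1],49.5],vel=15,stop_force=6); print(r); st('down')
shot('scene','a5',(235,160,335,250),7)
```

```text
pre t 9.03 tcp [521.2 -15.2  61.8] rot [-3.142  0.     0.041] F [-0.   0.3 -1.8] T [0.07 0.01 0.  ] op 7.6
True
down t 9.72 tcp [522.3 -15.3  51.4] rot [ 3.141e+00 -2.000e-03  4.100e-02] F [ 1.9  0.2 -1.3] T [ 0.01 -0.36  0.04] op 7.9
```

View pics/a5.png

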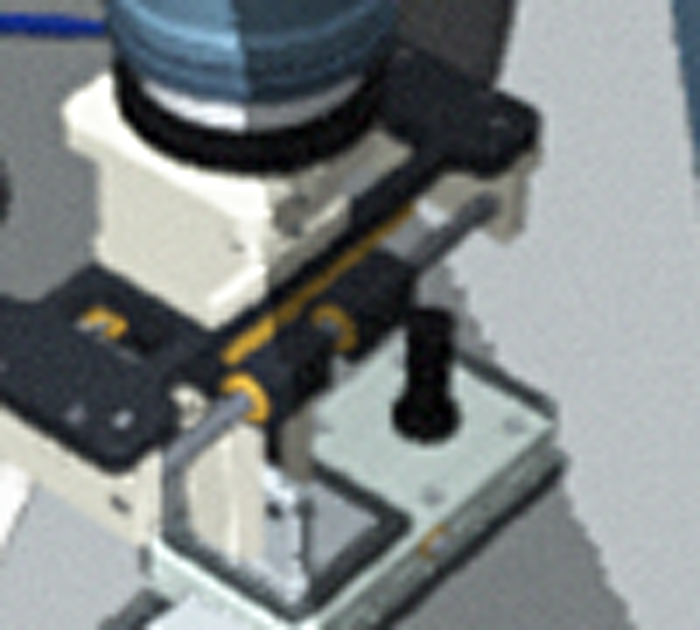

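Run:
```python
from h import *
T=nest+16*Y-0.7*Y+1.3*X
r=env.movel([T[0],T[1],52],vel=15); st('shift')
r=env.movel([T[0],T[1],49],vel=10,stop_force=7); print(r); st('down')
env.gripper_to(14,4); env.hold(0.2); st('open')
shot('scene','a6',(235,160,335,250),7)
```

```text
shift t 10.02 tcp [522.3 -15.2  51.9] rot [-3.142e+00 -1.000e-03  4.100e-02] F [ 1.9 -0.3 -1.6] T [-0.1  -0.32 -0.02] op 7.9
True
down t 10.31 tcp [522.4 -15.2  50.2] rot [ 3.142e+00 -1.000e-03  4.100e-02] F [-0.8 -0.3  4.7] T [-0.03  0.16 -0.01] op 7.6
open t 10.88 tcp [522.5 -15.2  49.6] rot [-3.142e+00 -1.000e-03  4.100e-02] F [ 0.2 -0.5  0. ] T [0.02 0.03 0.04] op 14.0
```

View pics/a6.png

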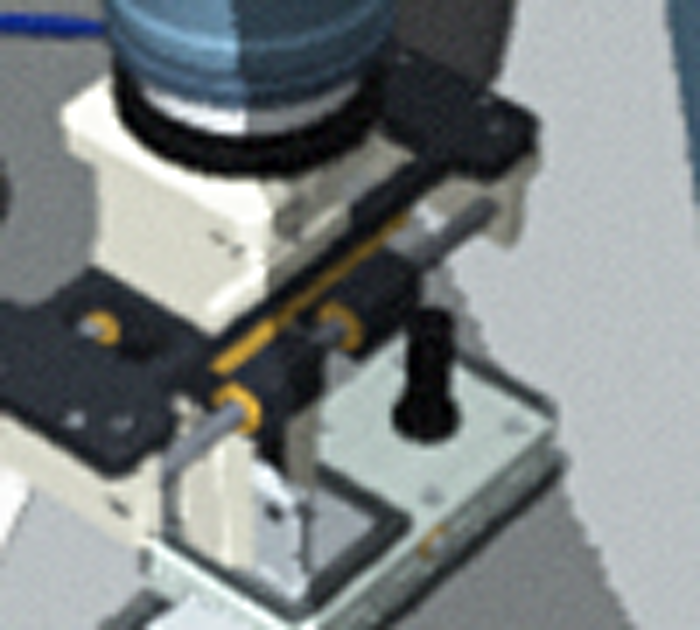

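Run:
```python
from h import *
env.gripper_to(24,10)
p=env.read_state()['tcp_pos']
env.movel([p[0],p[1],120],vel=120)
kn=nest-70*Y+0.8*X
env.gripper_to(36)
env.movel([kn[0],kn[1],120],rot=[np.pi,0,yaw],vel=120); st()
shot('scene','a7',(225,170,335,270),6.5)
d=snapshot('scene')[1]; np.save('s7.npy',d)
C=cloud('scene',d); m=np.zeros(C.shape[:2],bool); m[190:265,240:300]=1
P=C[m]; Q=P-nest; x=Q@X; y=Q@Y; z=P[:,2]
k=(abs(x)<26)&(abs(y)<26)&(z>45)&(z<90); print('leg pts',k.sum(),x[k].mean(),y[k].mean(),np.percentile(z[k],97))
k=(abs(x)<14)&(y>-16)&(y<8)&(z<60); print('foot z',np.median(z[k]), k.sum())
k=(abs(x)<22)&(y>-60)&(y<-32); print('carr z',np.median(z[k]))
```

```text
t 13.43 tcp [ 525.  -100.   119.9] rot [-3.141  0.     0.041] F [ 1.1  0.3 -0.5] T [-0.01  0.02  0.  ] op 35.9
leg pts 230 -1.8498278778254496 17.226220929111335 80.45929977376571
foot z 42.22611274154474 23
carr z 35.86970337574235
```

View pics/a7.png

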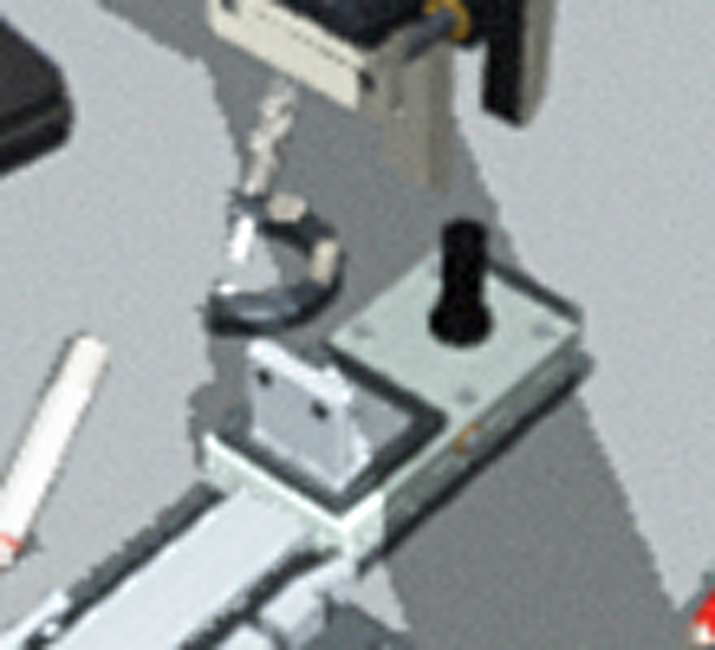

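The scene picture shows the bracket seated square in the nest, with its leg (crop 310,410) on the gauge side and its foot at z≈42. The knob is clear at crop (462,280). Next I grip the knob.

Run:
```python
from h import *
p=env.read_state()['tcp_pos']; kn=nest-70*Y+0.8*X
print(env.movel([kn[0],kn[1],49],vel=90,stop_force=10)); st()
env.gripper_to(0,5); st('soft'); env.gripper_to(0,30); s=st('firm')
print('ball y rel', (s['tcp_pos']-nest)@Y+36)
shot('scene','a8',(225,170,335,270),6.5)
```

```text
False
 t 14.47 tcp [ 525.7 -100.6   49.4] rot [ 3.141e+00 -1.000e-03  4.200e-02] F [0.5 0.7 0.3] T [ 0.01 -0.02 -0.03] op 36.3
soft t 14.93 tcp [ 525.6 -100.7   49.5] rot [ 3.141e+00 -1.000e-03  4.200e-02] F [-1.2 -1.8  3.7] T [-0.16  0.05  0.02] op 15.8
firm t 15.15 tcp [ 525.6 -100.7   49.5] rot [ 3.141e+00 -1.000e-03  4.200e-02] F [-1.1 -1.1  5.2] T [-0.18  0.08  0.03] op 15.2
ball y rel -34.330757558917526
```

View pics/a8.png

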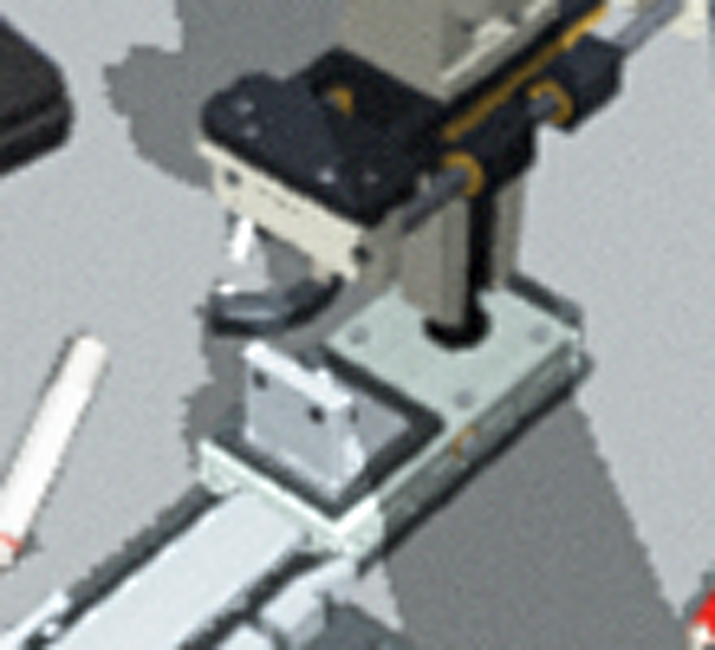

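```bash
cat >> h.py <<'E'
def go(P,vel,sf=None):
    r=env.movel(list(P),rot=[np.pi,0,yaw],vel=vel,stop_force=sf); return r
E
python3 - <<'E'
from h import *
s=env.read_state(); p0=s['tcp_pos'].copy(); p0[2]=49.4; np.save('p0.npy',p0)
for d in (5,40,68):
    print(d,go(p0+d*Y,50,12)); s=st(); print('trav',((s['tcp_pos']-p0)@Y).round(2),'Fy',(s['ft_force']@Y).round(2),'Fx',(s['ft_force']@X).round(2))
shot('scene','a9',(195,190,315,290),6)
E
```

```text
5 False
 t 15.45 tcp [525.3 -95.   49.5] rot [-3.141  0.     0.042] F [-0.7  1.3  4.9] T [ 0.19  0.05 -0.04] op 15.7
trav 5.69 Fy 1.3 Fx -0.68
40 False
 t 16.3 tcp [524.1 -60.3  49.4] rot [-3.141 -0.     0.042] F [1.4 1.3 4.5] T [ 0.16 -0.14  0.02] op 15.2
trav 40.38 Fy 1.2 Fx 1.46
68 False
 t 17.01 tcp [523.1 -32.2  49.4] rot [-3.141e+00 -1.000e-03  4.200e-02] F [2.6 1.8 3. ] T [ 0.17 -0.53 -0.01] op 15.0
trav 68.52 Fy 1.68 Fx 2.67
```

View pics/a9.png

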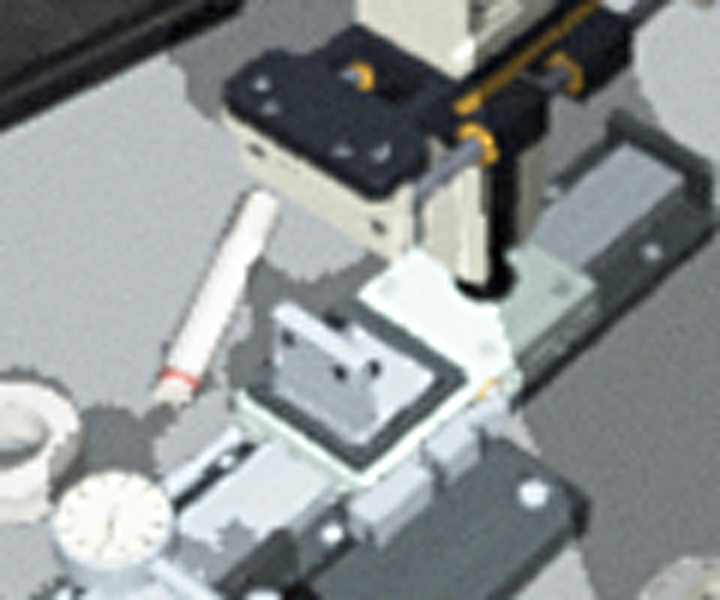

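Run:
```python
from h import *
p0=np.load('p0.npy'); Y2=Y+0.016*X
for d in list(range(72,105,4))+[105,106,107,108]:
    r=go(p0+d*Y2,25,12); s=env.read_state(); print(d,r,'trav',((s['tcp_pos']-p0)@Y).round(2),'Fy',(s['ft_force']@Y).round(2),'Fx',(s['ft_force']@X).round(2),'Fz',s['ft_force'][2].round(1),'Tx',s['ft_torque'].round(2),round(s['opening'],1))
    if r: break
st(); shot('scene','b1',(195,190,315,290),6)
```

```text
72 False trav 72.07 Fy 0.48 Fx 0.19 Fz 6.6 Tx [ 0.11  0.01 -0.  ] 15.3
76 False trav 76.08 Fy 0.64 Fx 0.67 Fz 7.0 Tx [ 0.14 -0.04  0.05] 15.8
80 False trav 79.78 Fy -1.1 Fx -0.5 Fz 6.6 Tx [-0.08  0.05 -0.03] 15.6
84 False trav 83.67 Fy -0.8 Fx -0.09 Fz 6.5 Tx [-0.14  0.07 -0.03] 15.5
88 False trav 87.58 Fy -1.25 Fx -0.26 Fz 6.2 Tx [-0.18  0.07  0.01] 15.4
92 False trav 92.04 Fy 0.56 Fx 0.04 Fz 7.4 Tx [0.08 0.03 0.01] 15.4
96 False trav 95.97 Fy 0.69 Fx -1.9 Fz 7.1 Tx [ 0.09  0.08 -0.  ] 15.8
100 False trav 100.13 Fy 0.65 Fx -0.72 Fz 7.1 Tx [ 0.1   0.1  -0.04] 15.3
104 False trav 104.05 Fy 1.58 Fx -1.22 Fz 7.8 Tx [ 0.12  0.12 -0.02] 15.3
105 False trav 104.53 Fy -2.29 Fx -1.95 Fz 6.7 Tx [-0.25  0.14 -0.01] 14.9
106 False trav 105.53 Fy -0.34 Fx -1.59 Fz 7.4 Tx [-0.19  0.13  0.02] 15.6
107 False trav 106.65 Fy -1.26 Fx -1.15 Fz 7.6 Tx [-0.15  0.17 -0.02] 15.2
108 False trav 107.82 Fy -0.04 Fx -1.31 Fz 7.6 Tx [-0.02  0.16  0.02] 15.3
 t 20.84 tcp [521.7   7.1  49.4] rot [3.142e+00 2.000e-03 4.100e-02] F [-1.3 -0.1  7.6] T [-0.02  0.16  0.02] op 15.3
```

View pics/b1.png

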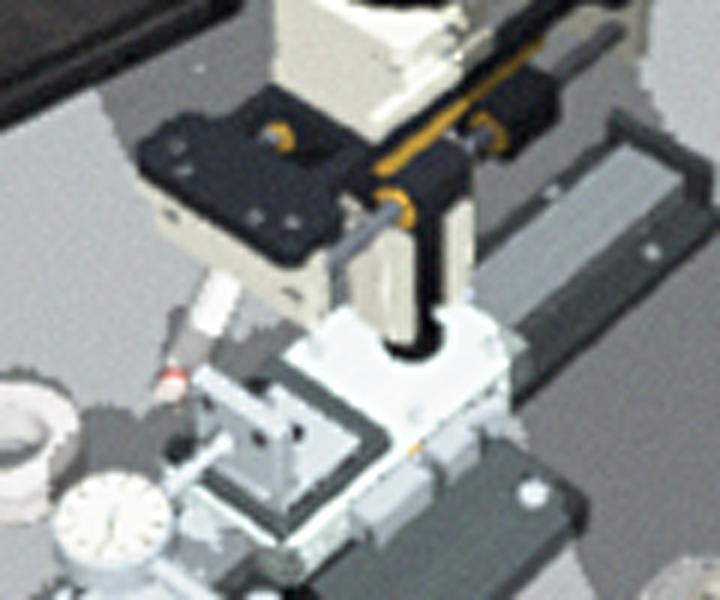

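```bash
cat >> h.py <<'E'
def avg(p0,n=4):
    fs=[];ts=[]
    for _ in range(n):
        env.hold(0.06); s=env.read_state(); fs.append([s['ft_force']@Y,s['ft_force']@X]); ts.append((s['tcp_pos']-p0)@Y)
    return np.mean(ts).round(2), np.mean(fs,0).round(2)
E
python3 - <<'E'
from h import *
p0=np.load('p0.npy'); Y2=Y+0.014*X
for d in [108.5,109,109.5,110,110.5,111,111.5]:
    r=go(p0+d*Y2,10,8); a=avg(p0); print(d,r,a, env.read_state()['effort'][0].round(2))
    if r or a[1][0]<-3.2: break
st(); shot('scene','b2',(225,220,305,290),8); shot('top','b2t',(165,170,305,270),5)
E
```

```text
108.5 False (np.float64(108.21), array([-0.57, -0.01])) 0.19
109 False (np.float64(108.79), array([ 0.29, -0.21])) 0.03
109.5 False (np.float64(109.26), array([-0.36, -1.03])) 0.09
110 False (np.float64(109.71), array([-0.33, -0.58])) 0.22
110.5 False (np.float64(109.91), array([-1.75, -0.8 ])) 0.85
111 False (np.float64(110.09), array([-2.75, -1.2 ])) 1.53
111.5 False (np.float64(110.23), array([-3.84, -1.17])) 2.26
 t 24.27 tcp [521.7   9.5  49.5] rot [3.14e+00 2.00e-03 4.20e-02] F [-0.7 -4.2  5.3] T [-0.71  0.14  0.04] op 15.3
```

View pics/b2.png

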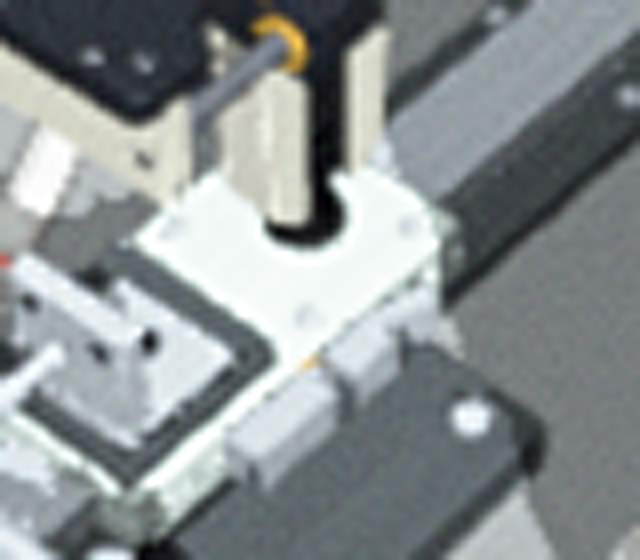

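View pics/b2t.png

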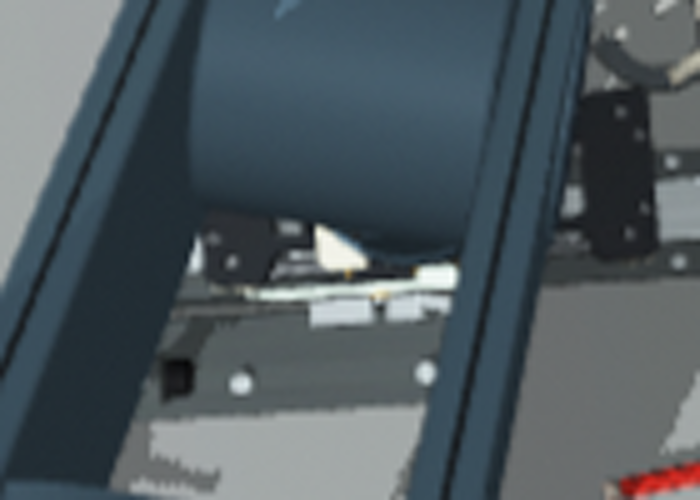

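The scene picture shows the carriage's ball (orange, crop 308,362) level with the gap in the strip, and the plunger tip on the leg. The resistance now climbs like a notch wall, so I relax and probe gently backward to confirm.

Run:
```python
from h import *
p0=np.load('p0.npy'); Y2=Y+0.014*X
for d in [110.5,110,109.5,109,108.5,108,107.5,107,106.5]:
    r=go(p0+d*Y2,10,8); a=avg(p0); print(d,r,a)
    if r or a[1][0]>2: break
```

```text
110.5 False (np.float64(109.97), array([-1.31, -0.73]))
110 False (np.float64(109.87), array([ 0.55, -0.55]))
109.5 False (np.float64(109.74), array([ 1.65, -0.78]))
109 False (np.float64(109.6), array([3.05, 0.1 ]))
```

Run:
```python
from h import *
p0=np.load('p0.npy'); Y2=Y+0.014*X
go(p0+109.9*Y2,10); print(avg(p0)); env.hold(0.5); print(avg(p0)); st()
shot('scene','c1',(195,200,315,290),6.5); shot('scene','c2'); 
d=snapshot('scene')[1]; C=cloud('scene',d); P=C[200:290,195:315].reshape(-1,3); Q=P-nest-109.9*Y2; x=Q@X;y=Q@Y;z=P[:,2]
k=(abs(x)<14)&(y>-16)&(y<8)&(z<60)&(z>30); print('foot z',np.median(z[k]),k.sum())
k=(abs(x)<22)&(y>12)&(y<22)&(z>65)&(z<90); print('leg top',np.percentile(z[k],90),k.sum())
```

```text
(np.float64(109.82), array([ 0.45, -0.31]))
(np.float64(109.82), array([ 0.76, -0.65]))
 t 27.52 tcp [521.7   9.1  49.5] rot [-3.142e+00  2.000e-03  4.100e-02] F [-0.5  1.   7.5] T [0.07 0.01 0.06] op 15.4
foot z 42.23118073146372 58
leg top 80.07290231443498 128
```

View pics/c1.png

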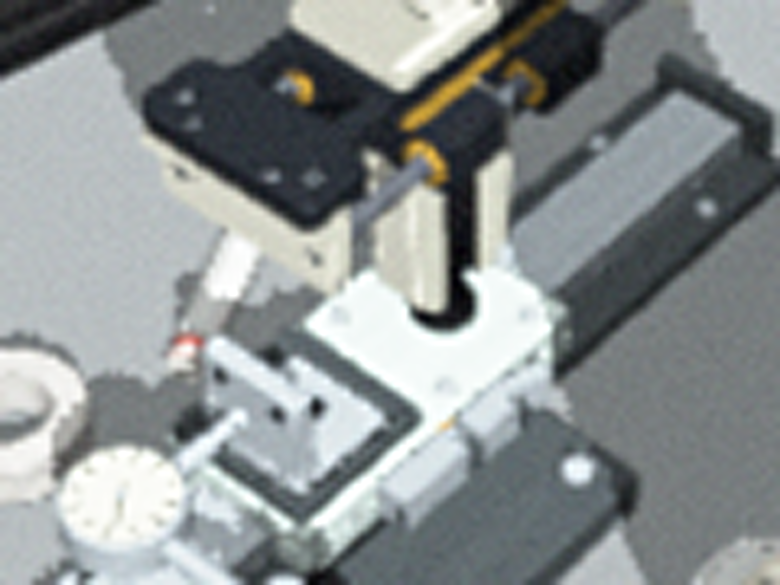

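View pics/c2.png

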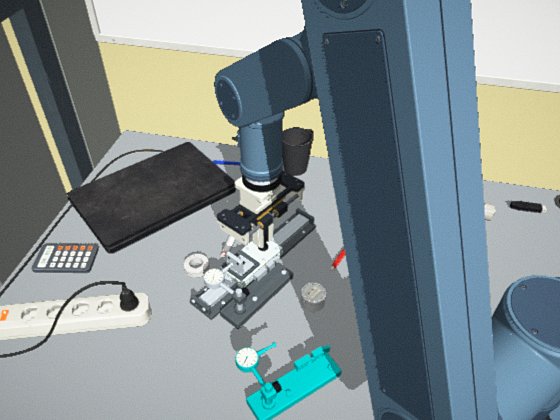

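The plunger is on the leg's face (crop 235,415) and the ball is at the gap (crop 445,425). The visible tools and the turquoise station are where they were.

```bash
python3 -c "
from h import *
env.finish_job(); st()"
```

```text
the job is handed in; nothing more can be done
the job is handed in; nothing more can be done
```

I lifted the bracket out, turned it a quarter turn and seated it again with its leg towards the gauge. Then I gripped the knob, slid the carriage to the gauging station's notch and handed the job in at about 27.5 s, still holding the knob.

- **Seating:** the first lowering touched the lead-in and stopped about 1 mm high. After a 1 mm sideways correction it went down to z = 50.2, the height it was picked up at. The final depth check gave foot top 42.2 mm and leg top 80 mm (42 and 79 expected, camera reads about 1 mm high).
- **Notch:** the carriage stopped at 109.8 mm of travel, against about 111.8 mm estimated from the camera. Resistance rose both ways, to −3.8 N pushing on and +3.1 N pulling back, with only 0.6 mm of movement between, so the ball is held in the notch. I did not push past it. The last reading showed under 1 N along the slide.
- **Plunger:** the last picture shows the ball level with the gap in the strip and the plunger tip on the leg. I did not measure how far the plunger is pushed in.
- **Bystanders:** those visible in the last picture had not moved; the arm or gripper hid the micrometer and part of the screwdriver.

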